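# Level the sprung display shelf

## Task

Lay the spirit level in the pocket on the small sorting-table shelf, vial side up, and let go of it. Then take the black bar knob of the shelf's levelling foot, push the sprung shelf down by it until the foot sits firmly on the base plate, and turn the knob until the bubble rests between the two lines of the vial. Finish like that, still gripping the knob and pressing the foot home with the bubble centred, and leave the other goods on the table where they are.

Things in the scene. Friction and masses are not known exactly. Their poses are not given: they have to be found in the camera images.
- stand: Fixed grey base plate of the shelf, 130 x 380 x 10 mm, origin under its centre. Level. y runs along the shelf: hinge pin (along x) at y = +150 mm, levelling foot and knob at the -y end. Above it the wooden shelf board, 100 mm (x) by 322 mm (y), 14 mm thick, top about 76 mm above the table when pressed home.
- pocket (a point): Centre of the pocket's floor (top of the board), at stand x = 0, y = +45 mm; about 4 mm higher while the board is up on its spring. Clear size 156 mm along stand y, 40 mm along stand x. Its walls are aluminium strips 8 mm high, 4 mm thick: across both ends and 30 mm of each long side at the corners; the middle 96 mm of the long sides is open for fingers.
- level: Spirit level, aluminium bar 150 x 34 x 36 mm, about 320 g, loose, on the table vial up at the start. Origin under its centre; x along its length, z up through the vial. The greenish vial (84 mm, along x) is in the top face and stands 3 mm proud. Either end may point to the hinge.
- bubble (a joint): Bubble's place along the level's own +x from the middle of the vial, m, -0.026 to 0.026. Pale bubble 18 mm long, two black lines 28 mm apart. It goes to the higher end, 2 mm per milliradian of tilt, and settles in about 1 s.
- knob: Black knob on the board, at stand y = -120 mm (270 mm from the hinge). Origin on its upright axis, underside of flange. Flange 60 mm wide, 8 mm high; grip bar on it 52 mm along x, 14 mm along y, top 40 mm above origin. Friction 0.08 N m, stays as left, 2.6 rad between stops. Clockwise from above raises this end, 12 mm a turn. At the start it is 0.6 to 1.4 rad too low.
- lift (a joint): How far the foot is off the base plate, rad about the hinge: 0 pressed home, 0.024 up on the spring (6.5 mm at the knob), as at the start. Pressing home takes about 7 N down at the knob, and 12 to 20 N holds it firmly against its hard stop; let go, it springs up. Until home the bubble stands at the knob end whatever the foot's setting.
- toy_car: Bystander: wooden toy car 75 x 48 x 42 mm, in front of the shelf (robot's side). Leave it where it is.
- tin: Bystander: plain steel tin, 56 mm diameter, 60 mm high, behind the shelf. Leave it where it is.
- mug: Bystander: white mug, 80 mm diameter, 90 mm high. Leave it where it is.
- bowl: Bystander: blue ceramic bowl, 120 mm diameter, 50 mm high. Leave it where it is.
- figure: Bystander: turned wooden figure, 56 mm diameter, 96 mm high. Leave it where it is.
- jar: Bystander: glass jar, 64 mm diameter, 100 mm high. Leave it where it is.
Things that resemble listed ones, but are neither listed nor needed, are in the scene too. Of the things that look like the level, the larger one is meant.

How it is judged:
On the way:
1. the spirit level lies in the pocket, vial up, let go (horizontal distance between level and pocket below 0.008 m and z of level in the frame of pocket between -0.004 and 0.004 m and angle between level's own z axis and vertical below 0.08 rad and angle between the x axis of level and the y axis of stand, either way round below 0.1 rad and contact force between each of the arm, the fingers and level below 0.3 N), for 0.2 s.
At the end, for the whole second after the job is handed in: Level in the pocket untouched (8 mm of its centre, 4 mm of its floor, vial up within 0.08 rad, along the shelf within 0.1 rad); fingers on the knob (over 3 N), foot pressed home (lift under 0.003 rad), bubble within 5 mm of the middle, through the last second (all of step 1 and value of joint lift below 0.003 rad and value of joint bubble between -0.005 and 0.005 m and contact force between the fingers and knob above 3 N); the arm keeps its last pose, push and grip.
It fails at once if one of the other goods is shifted by more than 30 mm (distance of any of toy_car, tin, mug, bowl, figure, jar from where it was at the start of the episode above 0.03 m).
It also fails if it takes over 58 s, if anything falls off the work surface, if the arm or the gripper's body presses on something with over 40 N, if the wrist force passes 120 N, or if a joint passes its speed limit or range.

## Robot

A 7-joint arm with a two-finger parallel gripper is mounted at the origin on the work surface. World frame = base frame: x ahead of the robot, y to its left, z up, the work surface at z = 0. Lengths are in m, angles in rad, forces in N, time in s.
With the tool pointing down it reaches from about 0.4 to 0.9 m from the base axis. Payload 5.6 kg.
Tool frame: the origin (TCP) lies midway between the tips of the shut fingers; the grasp point (between the pads) lies 19 mm behind it; y points along the fingers, z is the direction in which the jaws open and shut, and the axes are right-handed (so a half turn about y gives the same grasp; the last joint's range is limited). The gripper opens to 92 mm and grips with 3 to 60 N. Pads are 20 mm wide; open, the fingers measure 128 mm over their backs; the gripper's body (75 mm by 189 mm) begins 69 mm behind the grasp point.
Start: joints at [1.302, 0.468, -0.012, 1.603, 0.006, 1.071, -0.056], TCP at [0.145, -0.634, 0.187] pointing down, gripper open.
Joint ranges: [-2.53, 2.53], [-0.31, 2.02], [-1.57, 1.55], [0.28, 2.44], [-1.29, 4.43], [0.15, 1.84], [-2.92, 2.92]. Speed limits (rad/s): [2.57, 2.57, 3.14, 3.14, 3.14, 3.14, 3.14].

## Interface

Orientations are given as a 3x3 rotation matrix whose columns are the frame's x, y, z axes.
In Python, from station import env, effector, solver, viewer, workorder, search_frame, tip_of gives the robot as it stands. Calls block until the motion is done:
- env.reach(position, orientation): joint-space move of the TCP to a pose.
- env.movel(position, frame=None, rate=0.15): straight line of the TCP; frame=None keeps the orientation; rate is the mean speed in m/s.
- env.goto_joints(angles): joint-space move.
- effector.release() and effector.grasp(squeeze=None): open the fingers fully, or close them until they stop; squeeze is the grip in N (None keeps the last).
- env.pause(seconds).
- solver.inverse_kinematics(position, orientation): joint angles nearest the present ones, or None.
- env.sense(): the state.
- viewer.read_camera(name): name is "side" or "top" or "wrist"; returns (picture, depth): 384x512x3 uint8, red, green, blue; 384x512 float32, m along the optical axis (not along the pixel's ray), 0 where there is no reading.
- viewer.camera_info(name): a dict with "intrinsics" (3x3 intrinsics, pixels), "dist_coeffs" ([k1, k2, p1, p2, k3] as OpenCV has them; the pictures are not rectified), "eye" and "rotation" of the camera in the world; the wrist camera has in their place "T_tool_cam" (4x4, takes a point from camera to tool coordinates, whose origin is the TCP and whose axes are the tool frame's). Camera axes: x right, y up, looking along -z (the intrinsics and any distortion apply to the point x, -y, -z); pixel columns grow to the right and rows downward; lengths in m; the calibration is good to about 2 mm. A picture is of the moment at which its call begins: read the wrist's pose just before it. camera_info takes no time and is no camera call.
A pose or a line that the arm cannot do raises env.PlanningError and nothing moves.
- workorder.finish_job(): hands the job in, once; it reports no verdict.
Trained networks look in the newest picture that a camera, given by its name, has taken for a name from the list of things; names that differ only in an ending like _2 or _b are one class to them, and where a whole thing is asked for, a point or a joint stands for the part that bears it (a point fixed in the world has none). Each returns a list of dicts, best first, with "score" (0 to 1); they miss things now and then, are a little off and sometimes report something else, mostly with a low value. They report only what shows in the picture. A call takes as long as a camera call. They do not tell look-alikes from the thing itself.
- search_frame(camera, name): "at" ([x, y, z] in m, in world coordinates, good to about 4 mm: the middle of the surface that is visible of it).
- tip_of(camera, name): "at" ([x, y, z] in m, in world coordinates, good to about 4 mm: a listed point, or the origin of a listed thing).
The state is a dict: "t": time; "joint_positions": joint angles; "joint_velocities": joint speeds; "tau": joint torques, N m; "ee_pos": TCP position; "tcp_rot": TCP orientation; "wrist_force": force on the tool from outside, world axes, zero at the start; "moment": the same for the moment, N m; "gripper_width": finger opening in m.
Only numpy, scipy, OpenCV 4.12 (cv2) and the standard library are available. Lean on these libraries where they do the work, as an engineer would, in place of code of your own. Each camera call takes 0.05 s, during which the arm holds its last target.

## Working session

There is one attempt and no reset: what is moved stays moved. The work goes in short steps, each a Python script; the robot and the scene stay as the last script left them, time stands still between calls to the robot, and variables do not carry over. Pictures are saved under pics/ and viewed, and the job is handed in when it is done.

```bash
ls; mkdir -p pics; cat > h.py <<'E'
import numpy as np, cv2
from station import env, effector, solver, viewer, workorder, search_frame, tip_of
def shot(cam,fn):
    s=env.sense(); p,d=viewer.read_camera(cam)
    cv2.imwrite('pics/'+fn,p[:,:,::-1]); np.savez('pics/'+fn[:-4]+'.npz',p=p,d=d,ee=s['ee_pos'],R=s['tcp_rot'])
    return p,d,s
def campose(cam,ee=None,R=None):
    i=viewer.camera_info(cam)
    if 'eye' in i: return i,np.array(i['eye']),np.array(i['rotation'])
    T=np.array(i['T_tool_cam']); R=np.array(R)
    return i,np.array(ee)+R@T[:3,3],R@T[:3,:3]
def pts(cam,uv,d=None,z=None,ee=None,R=None):
    """uv Nx2 -> world, by depth d (N) or plane z"""
    i,e,Rc=campose(cam,ee,R)
    n=cv2.undistortPoints(np.array(uv,float).reshape(-1,1,2),np.array(i['intrinsics'],float),np.array(i['dist_coeffs'],float)).reshape(-1,2)
    r=np.c_[n[:,0],-n[:,1],-np.ones(len(n))]
    if d is not None: return e+(r*np.array(d).reshape(-1,1))@Rc.T
    w=r@Rc.T; return e+w*((z-e[2])/w[:,2])[:,None]
def cloud(fn,cam):
    f=np.load('pics/'+fn+'.npz'); d=f['d']; h,w=d.shape
    u,v=np.meshgrid(np.arange(w),np.arange(h))
    P=pts(cam,np.c_[u.ravel(),v.ravel()],d=d.ravel(),ee=f['ee'],R=f['R']).reshape(h,w,3)
    P[d==0]=np.nan
    return f['p'],P
E
python3 - <<'E'
from h import *
np.set_printoptions(precision=4,suppress=True)
for c in ['top','side','wrist']:
    shot(c,c+'0.png'); i=viewer.camera_info(c); print(c,{k:np.array(v).tolist() for k,v in i.items()})
    for n in ['level','pocket','knob','stand']:
        try: print(n,'S',[(np.round(x['at'],3),round(x['score'],2)) for x in search_frame(c,n)][:4])
        except Exception as e: print(n,e)
        try: print(n,'T',[(np.round(x['at'],3),round(x['score'],2)) for x in tip_of(c,n)][:4])
        except Exception as e: print(n,e)
s=env.sense();print(s)
E
```

```text
pics
top {'intrinsics': [[433.2210596112511, 0.0, 259.03549427326413], [0.0, 433.2210596112511, 195.33837058106818], [0.0, 0.0, 1.0]], 'dist_coeffs': [-0.08586120171957612, 0.0, 0.0, 0.0, 0.0], 'eye': [0.4227786029281535, 8.435698151299366e-05, 1.3871465526596756], 'rotation': [[0.005395590864521464, 0.995526227947464, -0.09433142142423372], [-0.9999705401545277, 0.004856430529289608, -0.005944232967867219], [-0.005459525829665867, 0.09436071508423341, 0.9955231032108233]]}
level S [(array([0.464, 0.217, 0.034]), 0.54)]
level T [(array([0.494, 0.354, 0.002]), 0.57), (array([0.466, 0.217, 0.004]), 0.54)]
pocket S [(array([ 0.519, -0.136,  0.082]), 0.94)]
pocket T [(array([ 0.518, -0.08 ,  0.077]), 0.93)]
knob S [(array([ 0.522, -0.243,  0.088]), 0.85)]
knob T [(array([ 0.525, -0.246,  0.081]), 0.59)]
stand S [(array([ 0.512, -0.121,  0.075]), 0.93)]
stand T [(array([ 0.517, -0.127, -0.001]), 0.98), (array([ 0.648,  0.469, -0.   ]), 0.36)]
side {'intrinsics': [[388.9093532040321, 0.0, 256.4100468415933], [0.0, 388.9093532040321, 192.38893422083459], [0.0, 0.0, 1.0]], 'dist_coeffs': [-0
[... 1356 characters left out ...]
[0.0, 0.0, 0.0, 1.0]]}
level S []
level T []
pocket S []
pocket T []
knob S []
knob T []
stand S []
stand T []
{'t': 1.35, 'joint_positions': array([ 1.302 ,  0.4675, -0.0116,  1.6027,  0.006 ,  1.0714, -0.0563]), 'joint_velocities': array([ 0.002 ,  0.0019, -0.0001,  0.0002, -0.0004,  0.0009, -0.0004]), 'tau': array([ -0.0001, -52.042 ,  -0.0123, -24.4051,  -0.0566,   0.0114,
         0.    ]), 'ee_pos': array([ 0.1455, -0.6335,  0.1872]), 'tcp_rot': array([[-0.9746, -0.0001,  0.2238],
       [-0.2238,  0.    , -0.9746],
       [ 0.0001, -1.    , -0.0001]]), 'wrist_force': array([ 0.3962,  0.2503, -0.6282]), 'moment': array([-0.0222,  0.0089, -0.0337]), 'gripper_width': 0.09180592719031029}
```

View pics/top0.png

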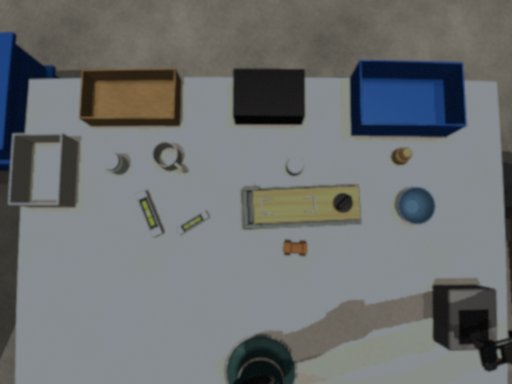

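View pics/side0.png

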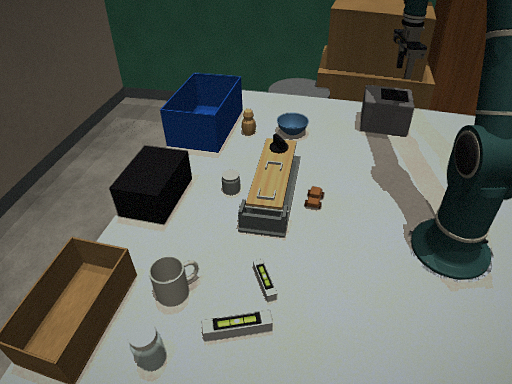

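The top picture shows the large level at about (150,213), the small look-alike at (194,222), the shelf at (243–360, 185–228), and the knob at (343,202). I'll fit the poses from depth.

```bash
python3 - <<'E'
from h import *
np.set_printoptions(precision=4,suppress=True)
p,P=cloud('top0','top')
def fit(m):
    Q=P[m]; r=cv2.minAreaRect(Q[:,:2].astype(np.float32)*1000); return r, np.nanmedian(Q[:,2]), m.sum()
x,y,z=P[...,0],P[...,1],P[...,2]
print('table',np.nanmedian(z[240:270,60:200]))
m=(z>0.02)&(z<0.06)&(abs(x-.49)<.1)&(y>.29)&(y<.45)&(x>.4)&(x<.56); print('level',fit(m))
m=(z>0.02)&(z<0.06)&(x>.40)&(x<.53)&(y>.15)&(y<.28); print('small',fit(m))
m=(z>0.06)&(z<0.13)&(x>.44)&(x<.58)&(y>-.32)&(y<.05);print('board',fit(m))
m=(z>0.005)&(z<0.13)&(x>.44)&(x<.585)&(y>-.35)&(y<.1);print('stand',fit(m))
m=(z>0.1)&(z<0.14)&(x>.44)&(x<.58)&(y>-.32)&(y<-.18);print('knob',fit(m))
big=cv2.resize(p[170:250,230:370],None,fx=5,fy=5,interpolation=cv2.INTER_CUBIC)
cv2.imwrite('pics/c1.png',cv2.convertScaleAbs(big[:,:,::-1],alpha=1.3))
E
```

```text
table -0.00020464320556079496
level (((493.2115783691406, 357.3358459472656), (151.99786376953125, 36.34531784057617), 23.96459197998047), np.float64(0.0364373801898199), np.int64(559))
small (((464.7112121582031, 218.10122680664062), (25.45050621032715, 109.9702377319336), 31.39723014831543), np.float64(0.027015065917456615), np.int64(273))
board (((510.9970397949219, -124.57749938964844), (348.0426330566406, 134.5228271484375), 89.48816680908203), np.float64(0.07886294570521657), np.int64(3637))
stand (((512.5463256835938, -124.99676513671875), (144.20932006835938, 446.2965087890625), 0.1537518948316574), np.float64(0.07728456997509847), np.int64(4778))
knob (((524.3869018554688, -241.810791015625), (14.001355171203613, 50.68201446533203), 45.32964324951172), np.float64(0.12061399911378556), np.int64(99))
```

View pics/c1.png

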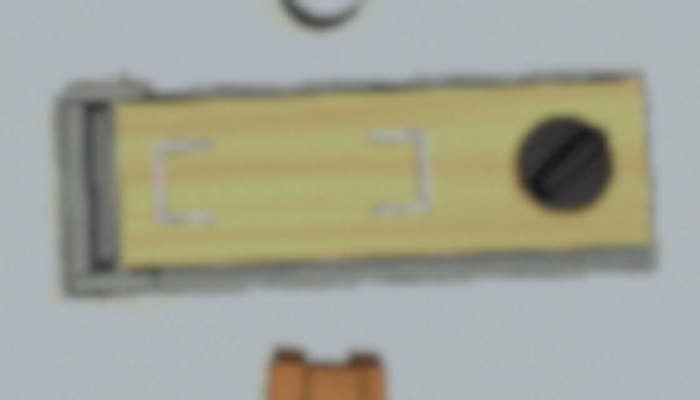

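```bash
cat >> h.py <<'E'
def Rz(deg):
    a=np.radians(deg); c,s=np.cos(a),np.sin(a)
    return np.array([[s,0,c],[-c,0,s],[0,-1,0]])
E
python3 - <<'E'
from h import *
np.set_printoptions(precision=3,suppress=True)
for a in (114,-66): print('lev',a,solver.inverse_kinematics([.493,.357,.1],Rz(a)))
for a in (2.5,182.5): print('pk',a,solver.inverse_kinematics([.518,-.081,.15],Rz(a)))
for a in (45,-45,-10,135,225): print('knob',a,solver.inverse_kinematics([.524,-.244,.1],Rz(a)))
# go look
R=Rz(114); tx=R[:,0]
tgt=np.array([.493,.357,0])-.05*tx; tgt[2]=.13
env.reach(tgt,R); print(env.sense()['t'],env.sense()['joint_positions'])
shot('wrist','w1.png')
for f in (search_frame,tip_of): print([(np.round(x['at'],4),round(x['score'],2)) for x in f('wrist','level')])
E
```

```text
lev 114 [ 0.062  0.817 -1.11   1.73   0.808  1.128  0.687]
lev -66 [-0.002  0.738 -0.98   1.734  0.696  1.059 -2.377]
pk 2.5 [ 0.616  0.384 -0.64   1.912  0.282  0.935 -0.114]
pk 182.5 [-0.877  0.667  1.357  1.998 -0.741  1.11  -2.287]
knob 45 [ 0.832  0.535 -0.594  1.825  0.374  0.895  0.851]
knob -45 [ 0.666  0.487 -0.37   1.836  0.225  0.86  -0.598]
knob -10 [ 0.758  0.51  -0.493  1.83   0.305  0.877 -0.053]
knob 135 [ 1.241  0.939 -1.329  1.802  0.976  1.242  1.976]
knob 225 [ 0.404  0.452 -0.033  1.854  0.019  0.836 -1.995]
4.8917 [ 0.095  0.676 -1.104  1.829  0.686  1.081  0.718]
[(array([0.458, 0.218, 0.028]), 0.9), (array([0.479, 0.35 , 0.035]), 0.58)]
[(array([0.49 , 0.356, 0.001]), 0.7), (array([0.461, 0.215, 0.002]), 0.61)]
```

View pics/w1.png

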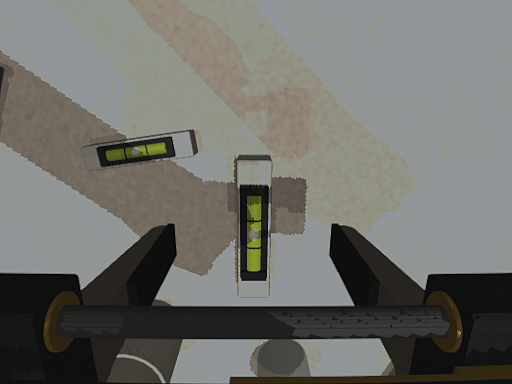

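The large level lies vial up at (254,228), between the fingers, with the small look-alike at (140,150). I'll refine its pose and grasp it.

```bash
python3 - <<'E'
from h import *
np.set_printoptions(precision=4,suppress=True)
p,P=cloud('w1','wrist')
x,y,z=P[...,0],P[...,1],P[...,2]
v,u=np.mgrid[0:384,0:512]
m=(z>0.03)&(z<0.042)&(u>225)&(u<285)&(v>140)&(v<300)
Q=P[m]; r=cv2.minAreaRect(Q[:,:2].astype(np.float32)*1000); print(r,np.median(Q[:,2]),m.sum())
E
```

```text
((489.4930114746094, 357.248291015625), (151.06507873535156, 34.065731048583984), 23.533769607543945) 0.03549146691398983 4620
```

```bash
python3 - <<'E'
from h import *
np.set_printoptions(precision=4,suppress=True)
R=Rz(113.6)
env.movel([.4905,.3573,.06],R,rate=.2)
env.movel([.4905,.3573,.010],rate=.1)
effector.grasp(30); s=env.sense(); print(s['gripper_width'],s['ee_pos'],s['wrist_force'],s['t'])
env.movel([.4905,.3573,.15],rate=.15)
env.pause(.2)
p,d,s=shot('wrist','w2.png'); print(s['ee_pos'],s['tcp_rot'],s['wrist_force'],s['t'])
p,P=cloud('w2','wrist')
L=(P-s['ee_pos'])@s['tcp_rot']   # tool coords
v,u=np.mgrid[0:384,0:512]
m=(abs(L[...,1]+.026)<.006)&(abs(L[...,2])<.03)&(abs(L[...,0])<.1)
Q=L[m]; print(cv2.minAreaRect(np.c_[Q[:,0],Q[:,2]].astype(np.float32)*1000),np.median(Q[:,1]),Q.min(0),Q.max(0))
A=np.c_[Q[:,0],Q[:,2],np.ones(len(Q))]; print('pitch',np.linalg.lstsq(A,Q[:,1],rcond=None)[0])
E
```

```text
0.0004865002535645698 [0.4905 0.3573 0.01  ] [-0.6571  0.3001  0.4225] 7.6167
[0.4901 0.357  0.1491] [[ 0.9163 -0.0013 -0.4005]
 [ 0.4005 -0.0007  0.9163]
 [-0.0015 -1.     -0.0001]] [ 0.396   0.2199 -0.4647] 8.9
((-11.296637535095215, 1.8355484008789062), (25.129789352416992, 2.0756454467773438), 89.19943237304688) -0.0291170986509849 [-0.0123 -0.032  -0.0107] [-0.0101 -0.0248  0.0144]
pitch [-0.4907 -0.0021 -0.0347]
```

View pics/w2.png

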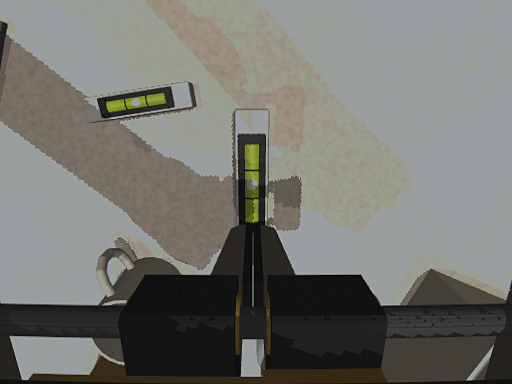

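```bash
python3 - <<'E'
from h import *
np.set_printoptions(precision=4,suppress=True)
p,P=cloud('w2','wrist')
v,u=np.mgrid[0:384,0:512]; z=P[...,2]
m=(z>0.03)&(z<0.042)&(u>215)&(u<285)&(v>90)&(v<300)
Q=P[m]; print(cv2.minAreaRect(Q[:,:2].astype(np.float32)*1000),np.median(Q[:,2]),m.sum())
shot('top','top1.png'); p,P=cloud('top1','top'); x,y,z=P[...,0],P[...,1],P[...,2]
print([(np.round(q['at'],4),round(q['score'],2)) for q in tip_of('top','level')])
shot('side','side1.png')
print([(np.round(q['at'],4),round(q['score'],2)) for q in tip_of('side','level')])
E
```

```text
((476.41693115234375, 351.53643798828125), (119.86083221435547, 33.96757125854492), 23.683998107910156) 0.03563205131279601 3814
[(array([0.4628, 0.215 , 0.0028]), 0.46)]
[(array([ 0.4659,  0.2195, -0.002 ]), 0.94), (array([ 0.4904,  0.356 , -0.0036]), 0.65)]
```

View pics/side1.png

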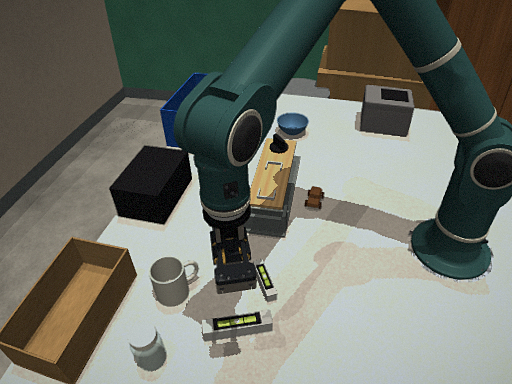

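View pics/top1.png

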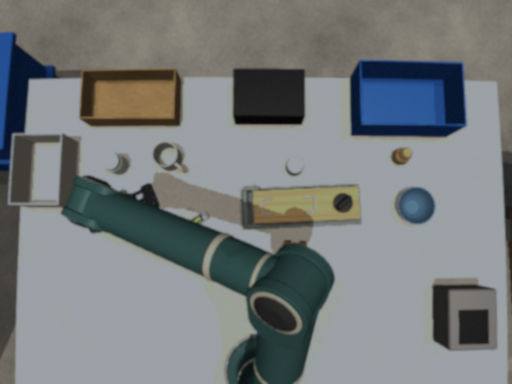

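```bash
python3 - <<'E'
from h import *
def proj(cam,X,ee=None,R=None):
    i,e,Rc=campose(cam,ee,R); c=(np.array(X)-e)@Rc; c=c*[1,-1,-1]
    return cv2.projectPoints(c.reshape(-1,1,3),np.zeros(3),np.zeros(3),np.array(i['intrinsics']),np.array(i['dist_coeffs']))[0].reshape(-1,2)
s=env.sense(); print(s['ee_pos'],s['gripper_width'],s['joint_positions'])
X=[s['ee_pos'],[.49,.357,.036],[.49,.357,0]]
print(proj('side',X)); print(proj('wrist',X,s['ee_pos'],s['tcp_rot']))
p=cv2.imread('pics/side1.png')[230:360,170:310]; cv2.imwrite('pics/c2.png',cv2.resize(p,None,fx=5,fy=4.5,interpolation=cv2.INTER_CUBIC))
p=cv2.imread('pics/w2.png')[90:384,180:330]; cv2.imwrite('pics/c3.png',cv2.resize(p,None,fx=2,fy=2,interpolation=cv2.INTER_CUBIC))
E
```

```text
[0.49038978 0.35731692 0.14981191] 0.0003250709915076295 [ 0.05332364  0.71510723 -1.08301655  1.69881377  0.68426235  1.15816001
  0.76151391]
[[233.85408341 290.5789615 ]
 [237.14196976 321.88522099]
 [237.99473519 330.56067699]]
[[250.18566221 225.08013608]
 [250.80237825 183.49036463]
 [250.95596238 175.81059961]]
```

View pics/c2.png

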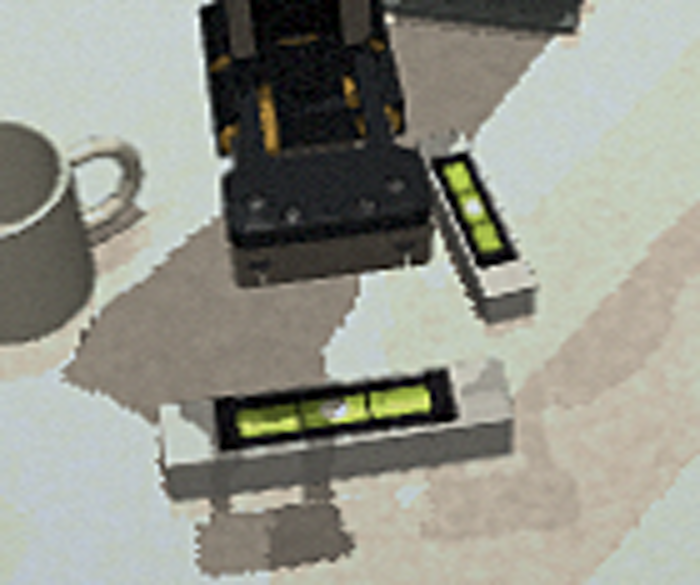

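View pics/c3.png

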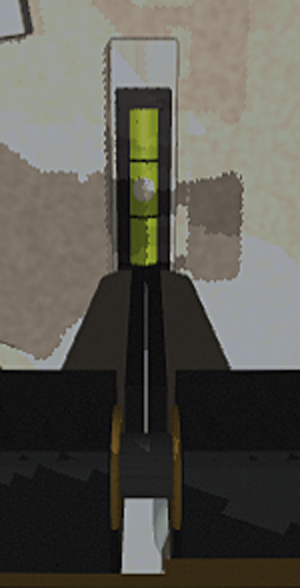

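Unexpected: the fingers closed to zero, yet the level (254,180 in the wrist view) hasn't moved. I'll repeat it with a check at each stage.

```bash
python3 - <<'E'
from h import *
np.set_printoptions(precision=4,suppress=True)
def st(n):
    s=env.sense(); print(n,round(s['t'],2),s['ee_pos'],'w',round(s['gripper_width'],4),'F',s['wrist_force'])
st('a'); effector.release(); st('open')
env.movel([.4905,.3573,.06],rate=.2); st('60')
env.movel([.4905,.3573,.012],rate=.1); st('12')
shot('wrist','w3.png'); shot('side','side2.png')
a=cv2.imread('pics/w3.png');b=cv2.imread('pics/side2.png')[230:360,170:310]
cv2.imwrite('pics/c4.png',np.vstack([cv2.resize(a,(400,300)),cv2.resize(b,(400,300),interpolation=cv2.INTER_CUBIC)]))
E
```

```text
a 9.15 [0.4904 0.3573 0.1498] w 0.0003 F [ 0.3902 -0.6041 -0.8188]
open 10.53 [0.4905 0.3573 0.15  ] w 0.0918 F [-0.5077  0.4403  0.0158]
60 11.12 [0.4906 0.3581 0.0607] w 0.0918 F [0.3576 0.1652 0.3529]
12 11.76 [0.4902 0.3576 0.0118] w 0.0918 F [-1.0125 -0.6871 -0.5467]
```

View pics/c4.png

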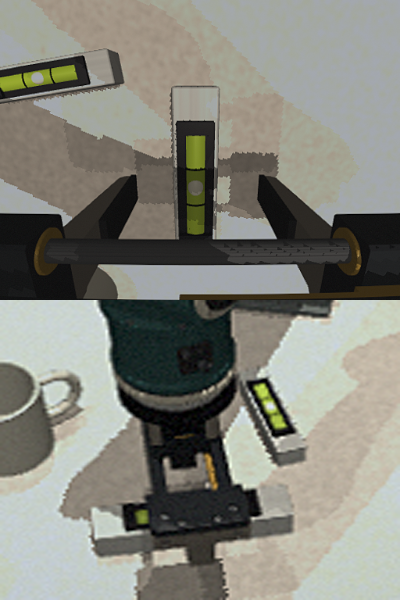

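The fingers straddle the level correctly. Now I'll close them and read the width before lifting.

```bash
python3 - <<'E'
from h import *
np.set_printoptions(precision=4,suppress=True)
def st(n):
    s=env.sense(); print(n,round(s['t'],2),s['ee_pos'],'w',round(s['gripper_width'],4),'F',s['wrist_force'])
r=effector.grasp(40); print(r); st('g')
shot('wrist','w4.png')
E
```

```text
False
g 13.21 [0.4905 0.3573 0.012 ] w 0.0002 F [-0.2594  0.4212 -0.0454]
```

View pics/w4.png

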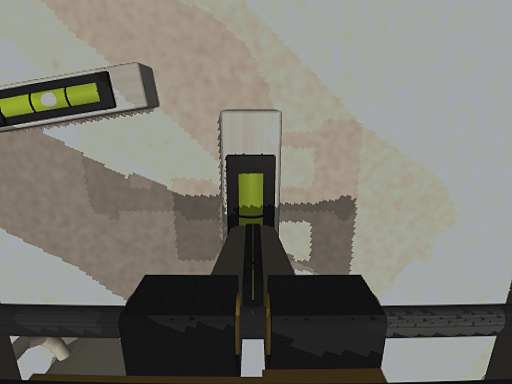

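```bash
python3 - <<'E'
from h import *
np.set_printoptions(precision=4,suppress=True)
for f in ('w2','w4'):
    g=np.load(f'pics/{f}.npz'); p,P=cloud(f,'wrist'); L=(P-g['ee'])@g['R']
    for v in range(200,290,8): print(f,v,[ (u,L[v,u].round(3).tolist(),P[v,u,2].round(3)) for u in (240,246,262)])
shot('side','side3.png')
a=cv2.imread('pics/side3.png')[230:360,170:310]; cv2.imwrite('pics/c5.png',cv2.resize(a,None,fx=5,fy=4.5,interpolation=cv2.INTER_CUBIC))
E
```

```text
w2 200 [(240, [0.017, 0.113, -0.011], np.float64(0.036)), (246, [0.017, 0.112, -0.005], np.float64(0.037)), (262, [0.017, 0.113, 0.011], np.float64(0.036))]
w2 208 [(240, [0.026, 0.114, -0.012], np.float64(0.035)), (246, [0.026, 0.112, -0.005], np.float64(0.037)), (262, [0.026, 0.114, 0.012], np.float64(0.035))]
w2 216 [(240, [0.035, 0.114, -0.012], np.float64(0.035)), (246, [0.035, 0.113, -0.005], np.float64(0.036)), (262, [0.035, 0.113, 0.012], np.float64(0.036))]
w2 224 [(240, [0.042, 0.108, -0.011], np.float64(0.041)), (246, [-0.012, -0.028, -0.002], np.float64(0.177)), (262, [0.043, 0.11, 0.012], np.float64(0.039))]
w2 232 [(240, [-0.011, -0.038, -0.005], np.float64(0.187)), (246, [-0.012, -0.04, -0.002], np.float64(0.189)), (262, [-0.011, -0.038, 0.007], np.float64(0.187))]
w2 240 [(240, [-0.011, -0.049, -0.005], np.float64(0.198)), (246, [-0.012, -0.05, -0.002], np.float64(0.199)), (262, [-0.012, -0.05, 0.006], np.float64(0.199))]
w2 248 [(240, [-0.012, -0.059, -0.004], np.float64(0.208)), (246, [-0.012, -0.059, -0.002], np.float64(0.208)), (262, [-0.011, -0.058, 0.006], np.fl
[... 2072 characters left out ...]
, (262, [-0.012, -0.067, 0.006], np.float64(0.079))]
w4 264 [(240, [-0.012, -0.076, -0.004], np.float64(0.088)), (246, [-0.012, -0.075, -0.001], np.float64(0.087)), (262, [-0.012, -0.075, 0.006], np.float64(0.087))]
w4 272 [(240, [-0.012, -0.082, -0.004], np.float64(0.094)), (246, [-0.012, -0.082, -0.001], np.float64(0.094)), (262, [-0.012, -0.083, 0.005], np.float64(0.095))]
w4 280 [(240, [-0.012, -0.089, -0.003], np.float64(0.101)), (246, [-0.012, -0.088, -0.001], np.float64(0.1)), (262, [-0.011, -0.087, 0.005], np.float64(0.099))]
w4 288 [(240, [-0.013, -0.095, -0.003], np.float64(0.107)), (246, [-0.01, -0.09, -0.001], np.float64(0.102)), (262, [-0.009, -0.089, 0.005], np.float64(0.101))]
```

View pics/c5.png

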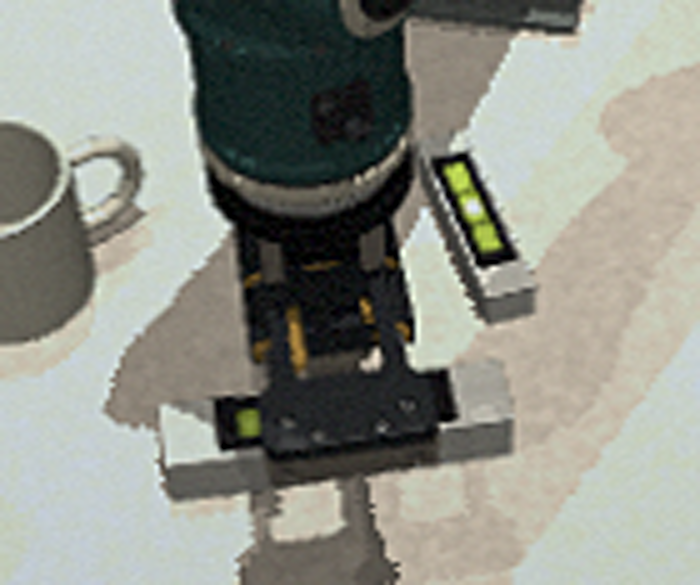

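```bash
python3 - <<'E'
from h import *
np.set_printoptions(precision=4,suppress=True)
for f,us in (('w2',(235,240,246,262,268)),('w1',(165,170,174,332,336,340))):
    g=np.load(f'pics/{f}.npz'); p,P=cloud(f,'wrist'); L=(P-g['ee'])@g['R']
    for u in us:
        c=[(v,L[v,u].round(3).tolist()) for v in range(205,245) if L[v,u,1]<0.02]
        print(f,u,c[:3])
E
```

```text
w2 235 [(226, [-0.011, -0.029, -0.009]), (227, [-0.011, -0.03, -0.008]), (228, [-0.011, -0.032, -0.008])]
w2 240 [(225, [-0.011, -0.027, -0.006]), (226, [-0.011, -0.029, -0.006]), (227, [-0.01, -0.029, -0.006])]
w2 246 [(223, [-0.012, -0.026, -0.002]), (224, [-0.012, -0.028, -0.002]), (225, [-0.012, -0.03, -0.002])]
w2 262 [(225, [-0.011, -0.028, 0.007]), (226, [-0.011, -0.029, 0.007]), (227, [-0.011, -0.03, 0.007])]
w2 268 [(226, [-0.011, -0.029, 0.01]), (227, [-0.011, -0.03, 0.01]), (228, [-0.011, -0.032, 0.01])]
w1 165 [(225, [-0.011, -0.027, -0.05]), (226, [-0.012, -0.032, -0.048]), (227, [-0.012, -0.033, -0.048])]
w1 170 [(223, [-0.012, -0.026, -0.047]), (224, [-0.012, -0.028, -0.046]), (225, [-0.012, -0.03, -0.046])]
w1 174 [(226, [-0.01, -0.026, -0.045]), (227, [-0.009, -0.026, -0.045]), (228, [-0.009, -0.027, -0.044])]
w1 332 [(223, [-0.012, -0.027, 0.048]), (224, [-0.012, -0.028, 0.048]), (225, [-0.012, -0.03, 0.047])]
w1 336 [(223, [-0.012, -0.026, 0.05]), (224, [-0.012, -0.028, 0.05]), (225, [-0.012, -0.03, 0.049])]
w1 340 [(225, [-0.01, -0.026, 0.053]), (226, [-0.012, -0.031, 0.051]), (227, [-0.012, -0.032, 0.051])]
```

The wrist depth shows the real fingertips ending 26 mm short of the reported TCP (tool y = -0.026). That explains the miss, since they closed just above the level. From here I'll command the TCP 26 mm deeper.

```bash
cat >> h.py <<'E'
TIP=0.026
def st(n=''):
    s=env.sense(); print(n,round(s['t'],2),s['ee_pos'].round(4),'w',round(s['gripper_width'],4),'F',s['wrist_force'].round(2),'M',s['moment'].round(2)); return s
E
python3 - <<'E'
from h import *
np.set_printoptions(precision=4,suppress=True)
env.movel([.4905,.3573,.03],rate=.2)
effector.release()
env.movel([.4905,.3573,-.005],rate=.12); st('d1')
env.movel([.4905,.3573,-.017],rate=.05); s=st('d2')
print(effector.grasp(35)); s=st('g')
if s['gripper_width']>.02:
    env.movel([.4905,.3573,.12],rate=.15); env.pause(.2); st('up')
    p,d,s=shot('wrist','w5.png')
    p,P=cloud('w5','wrist'); L=(P-s['ee_pos'])@s['tcp_rot']
    m=(abs(L[...,1]+.018-.000)<.02)&(abs(L[...,2])<.03)&(L[...,0]<-.02)&(L[...,0]>-.1)
    Q=L[m]; print(cv2.minAreaRect(np.c_[Q[:,0],Q[:,2]].astype(np.float32)*1000),np.median(Q[:,1]),Q.min(0),Q.max(0))
E
```

```text
d1 15.38 [ 0.4898  0.3571 -0.006 ] w 0.0917 F [ 0.83  1.3  -0.54] M [ 0.16 -0.13  0.02]
d2 15.77 [ 0.4904  0.3572 -0.0172] w 0.0923 F [0.23 0.59 0.16] M [ 0.07 -0.17 -0.02]
False
g 16.68 [ 0.4907  0.357  -0.017 ] w 0.0339 F [ 0.13 -1.17 -0.42] M [-0.11 -0.2  -0.03]
up 17.94 [0.4901 0.357  0.1191] w 0.0338 F [-0.18  0.26 -2.05] M [ 0.03 -0.1   0.01]
((-75.57515716552734, 1.4855165481567383), (0.04566601663827896, 29.17440414428711), 0.016753045842051506) -0.019733722053000363 [-0.0756 -0.0212 -0.0131] [-0.0756 -0.0184  0.0161]
```

```bash
ls pics
```

```text
c1.png
c2.png
c3.png
c4.png
c5.png
side0.npz
side0.png
side1.npz
side1.png
side2.npz
side2.png
side3.npz
side3.png
top0.npz
top0.png
top1.npz
top1.png
w1.npz
w1.png
w2.npz
w2.png
w3.npz
w3.png
w4.npz
w4.png
w5.npz
w5.png
wrist0.npz
wrist0.png
```

View pics/w5.png

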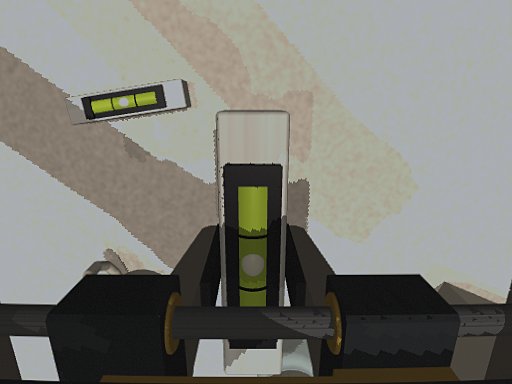

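```bash
python3 - <<'E'
from h import *
np.set_printoptions(precision=4,suppress=True)
g=np.load('pics/w5.npz'); p,P=cloud('w5','wrist'); L=(P-g['ee'])@g['R']
for v in range(20,240,16): print(v,L[v,250].round(3),P[v,250,2].round(3))
E
```

```text
20 [-0.154  0.119 -0.001] 0.0
36 [-0.141  0.121 -0.001] -0.001
52 [-0.127  0.119 -0.001] -0.0
68 [-0.113  0.122 -0.001] -0.002
84 [-0.098  0.121 -0.001] -0.002
100 [-0.083  0.121 -0.001] -0.001
116 [-0.073 -0.054  0.   ] 0.173
132 [-0.066 -0.052  0.   ] 0.171
148 [-0.059 -0.053  0.   ] 0.172
164 [-0.052 -0.055  0.   ] 0.174
180 [-0.045 -0.058  0.   ] 0.177
196 [-0.036 -0.054  0.   ] 0.173
212 [-0.029 -0.055  0.   ] 0.174
228 [-0.02  -0.055  0.   ] 0.174
```

```bash
python3 - <<'E'
from h import *
np.set_printoptions(precision=4,suppress=True)
try: env.movel([.41,-.12,.2],Rz(2.5),rate=.22)
except env.PlanningError as e:
    print(e); env.movel([.4905,.3573,.2],rate=.2); env.reach([.41,-.12,.2],Rz(2.5))
env.pause(.3); st()
p,d,s=shot('wrist','w6.png'); print(s['joint_positions'])
print([(np.round(q['at'],4),round(q['score'],2)) for q in tip_of('wrist','pocket')])
print([(np.round(q['at'],4),round(q['score'],2)) for q in tip_of('wrist','stand')])
E
```

```text
20.68 [ 0.41   -0.1198  0.1999] w 0.034 F [ 0.14  0.14 -4.39] M [-0.06 -0.08 -0.02]
[ 0.9642  0.1481 -0.8065  2.0627  0.1285  0.9799  0.1354]
[(array([ 0.5146, -0.0768,  0.0767]), 0.92)]
[(array([ 0.5186, -0.1271, -0.0019]), 0.76)]
```

View pics/w6.png

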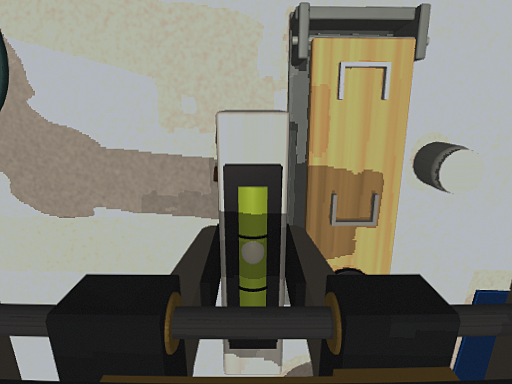

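The pocket shows fully, with brackets at (365,80) and (355,210), to the right of the held level. I'll fit the pocket and the held level.

```bash
python3 - <<'E'
from h import *
np.set_printoptions(precision=4,suppress=True)
g=np.load('pics/w6.npz'); p,P=cloud('w6','wrist'); L=(P-g['ee'])@g['R']
v,u=np.mgrid[0:384,0:512]
hsv=cv2.cvtColor(p,cv2.COLOR_RGB2HSV)
bd=(u>315)&(u<400)&(v>50)&(v<240)
wall=bd&(hsv[...,1]<60)
wood=bd&(hsv[...,1]>90)
Q=P[wood]; A=np.c_[Q[:,0]-.515,Q[:,1]+.08,np.ones(len(Q))]; print('floor plane',np.linalg.lstsq(A,Q[:,2],rcond=None)[0])
print('wall z',np.percentile(P[wall][:,2],[10,50,90]),wall.sum())
zw=np.percentile(P[wall][:,2],70)
uv=np.c_[u[wall],v[wall]]
W=pts('wrist',uv,z=zw,ee=g['ee'],R=g['R'])
r=cv2.minAreaRect((W[:,:2]*1000).astype(np.float32)); print('walls rect',r)
# board long edges for yaw
Bm=(hsv[...,1]>90)&(u>300)&(u<420)&(v>45)&(v<250)
for side in (min,max):
    E=np.array([(side(np.where(Bm[r])[0]),r) for r in range(60,240) if Bm[r].any()])
    X=pts('wrist',E,z=.079,ee=g['ee'],R=g['R']); k=np.polyfit(X[:,1],X[:,0],1); 
    res=X[:,0]-np.polyval(k,X[:,1]); ok=abs(res)<.002; k=np.polyfit(X[ok,1],X[ok,0],1); print('edge',np.degrees(np.arctan(k[0])),np.polyval(k,-.08),ok.sum())
# held level: pixels, top plane
b=(L[...,1]<-.045)&(L[...,1]>-.062)&(abs(L[...,2])<.025)&(L[...,0]<-.015)&(L[...,0]>-.09)&(hsv[...,2]>90)
Q=L[b]; print('lev min/max x',Q[:,0].min(),np.percentile(Q[:,0],1),'z',np.percentile(Q[:,2],[1,99]),'top',np.median(Q[:,1]))
m2=(L[...,1]<-.045)&(L[...,1]>-.062)&(abs(L[...,2])<.025)&(v>345)
Q2=L[m2]; print('near end',Q2[:,0].max() if m2.any() else None)
print(P[100:385:30,252].round(3).tolist()[:2], L[360:380:2,252].round(3).tolist())
vis=p.copy(); vis[wall]=[255,0,0]; cv2.imwrite('pics/c6.png',cv2.resize(vis[40:250,290:420,::-1],None,fx=3,fy=2.8))
E
```

```text
** On entry to DLASCL parameter number  4 had an illegal value
 ** On entry to DLASCL parameter number  4 had an illegal valueTraceback (most recent call last):
  File "<stdin>", line 9, in <module>
    x, resids, rank, s = _umath_linalg.lstsq(a, b, rcond,
                         ~~~~~~~~~~~~~~~~~~~^^^^^^^^^^^^^
                                             signature=signature)
                                             ^^^^^^^^^^^^^^^^^^^^
    raise LinAlgError("SVD did not converge in Linear Least Squares")
numpy.linalg.LinAlgError: SVD did not converge in Linear Least Squares
```

```bash
cat > fit.py <<'E'
from h import *
np.set_printoptions(precision=4,suppress=True)
g=np.load('pics/w6.npz'); p,P=cloud('w6','wrist'); L=(P-g['ee'])@g['R']
v,u=np.mgrid[0:384,0:512]
fin=np.isfinite(P[...,2])
hsv=cv2.cvtColor(p,cv2.COLOR_RGB2HSV)
bd=(u>315)&(u<400)&(v>50)&(v<240)
wall=bd&(hsv[...,1]<60)
wood=bd&(hsv[...,1]>90)&fin
Q=P[wood]; A=np.c_[Q[:,0]-.515,Q[:,1]+.08,np.ones(len(Q))]; print('floor plane',np.linalg.lstsq(A,Q[:,2],rcond=None)[0])
print('wall z',np.percentile(P[wall&fin][:,2],[10,50,90]),wall.sum())
zw=np.percentile(P[wall&fin][:,2],70)
uv=np.c_[u[wall],v[wall]]
W=pts('wrist',uv,z=zw,ee=g['ee'],R=g['R'])
r=cv2.minAreaRect((W[:,:2]*1000).astype(np.float32)); print('walls rect',r)
Bm=(hsv[...,1]>90)&(u>300)&(u<420)&(v>45)&(v<250)
for side in (min,max):
    E=np.array([(side(np.where(Bm[r])[0]),r) for r in range(60,240) if Bm[r].any()])
    X=pts('wrist',E,z=.079,ee=g['ee'],R=g['R']); k=np.polyfit(X[:,1],X[:,0],1); 
    res=X[:,0]-np.polyval(k,X[:,1]); ok=abs(res)<.002; k=np.polyfit(X[ok,1],X[ok,0],1); print('edge',np.degrees(np.arctan(k[0])),np.polyval(k,-.08),ok.sum())
b=(L[...,1]<-.045)&(L[...,1]>-.062)&(abs(L[...,2])<.025)&(L[...,0]<-.015)&(L[...,0]>-.09)
Q=L[b]; print('lev min x',Q[:,0].min(),np.percentile(Q[:,0],1),'z',np.percentile(Q[:,2],[1,99]),'top',np.median(Q[:,1]))
print(L[104:120:2,240].round(4).tolist(), L[364:384:2,240].round(3).tolist())
vis=p.copy(); vis[wall]=[255,0,0]; cv2.imwrite('pics/c6.png',cv2.resize(vis[40:250,290:420,::-1],None,fx=3,fy=2.8))
E
python3 fit.py
```

```text
floor plane [ 0.001  -0.0172  0.077 ]
wall z [-0.0002  0.0837  0.0864] 1360
walls rect ((518.1981201171875, -89.24781036376953), (74.19402313232422, 188.53076171875), 10.008798599243164)
edge -3.0913339145190992 0.46209405723278557 172
edge -3.4770160702884136 0.5612968734211742 180
lev min x -0.07503689340280012 -0.07461235016989726 z [-0.0186  0.0145] top -0.05248201834920348
[[-0.079, 0.2012, -0.0174], [-0.0766, 0.2, -0.0174], [-0.0742, 0.2014, -0.0174], [-0.0719, 0.1997, -0.0174], [-0.0746, -0.0493, -0.0077], [-0.0737, -0.0522, -0.0076], [-0.0729, -0.0519, -0.0076], [-0.072, -0.0518, -0.0076]] [[0.065, -0.053, -0.009], [0.066, -0.054, -0.009], [0.068, -0.053, -0.009], [0.07, -0.052, -0.009], [0.072, -0.052, -0.009], [0.074, -0.051, -0.009], [0.342, 0.202, -0.022], [-0.018, -0.141, -0.005], [-0.018, -0.142, -0.005], [-0.018, -0.142, -0.005]]
```

```bash
sleep 1; ls pics/c6.png
```

```text
pics/c6.png
```

View pics/c6.png

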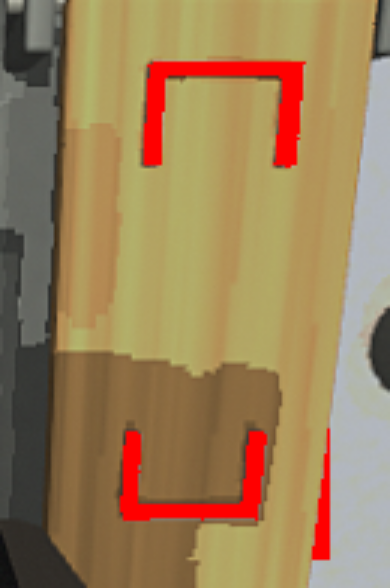

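```bash
cat >> fit.py <<'E'
print('---')
n,lab,stt,cen=cv2.connectedComponentsWithStats(wall.astype(np.uint8))
ids=[i for i in range(1,n) if stt[i,4]>150 and stt[i,2]>30]; print(stt[ids])
m=np.isin(lab,ids)
for zz in (.085,.0865):
    W=pts('wrist',np.c_[u[m],v[m]],z=zz,ee=g['ee'],R=g['R']); r=cv2.minAreaRect((W[:,:2]*1000).astype(np.float32)); print('rect',zz,r)
i0=[]
for i in ids:
    mm=lab==i; W=pts('wrist',np.c_[u[mm],v[mm]],z=.0855,ee=g['ee'],R=g['R']); print(cv2.minAreaRect((W[:,:2]*1000).astype(np.float32)),np.median(P[mm&fin][:,2]))
mm=(hsv[...,1]<60)&(u>215)&(u<292)&(v>105)&(v<162)&(L[...,1]<-.04)
uv=np.c_[u[mm],v[mm]]
print('level front', L[mm].min(0),L[mm].max(0))
Q=L[b]; 
for x0 in (-.07,-.06,-.05,-.04,-.03): q=Q[abs(Q[:,0]-x0)<.003]; print(x0,q[:,2].min(),q[:,2].max())
E
python3 fit.py | sed -n '/---/,$p'
```

```text
---
[[338  62  54  38 672]
 [330 194  49  32 534]]
rect 0.085 ((512.9869384765625, -79.81484985351562), (49.81010437011719, 163.85772705078125), 3.0866994857788086)
rect 0.0865 ((512.4653930664062, -79.6346664428711), (49.57023239135742, 163.0687255859375), 3.0867116451263428)
((509.3938903808594, -14.842706680297852), (49.554237365722656, 33.54673767089844), 3.138521194458008) 0.08336903510537685
((516.264404296875, -143.88587951660156), (49.949668884277344, 34.66988754272461), 2.5303800106048584) 0.08562657990327288
level front [-0.075 -0.055 -0.019] [-0.052  -0.0474  0.015 ]
-0.07 -0.01874843104830871 0.014909873245348619
-0.06 -0.01906788278037025 0.014740420926520732
-0.05 -0.01899616781800956 0.015021391754970873
-0.04 -0.01876033263077847 0.014845684873538146
-0.03 -0.019007577497549923 0.01474516050106416
```

```bash
python3 - <<'E'
from h import *
np.set_printoptions(precision=4,suppress=True)
R0=Rz(113.6)
for f in ('w1','w2','w3','w4'):
    g=np.load(f'pics/{f}.npz'); p,P=cloud(f,'wrist')
    W=(P-[.4905,.3573,0])@R0
    m=(P[...,2]>.03)&(P[...,2]<.0375)&(W[...,0]<-.03)&(W[...,0]>-.09)&(abs(W[...,2])<.03)
    Q=W[m]; c=[]
    for x0 in np.arange(-.07,-.03,.004):
        q=Q[abs(Q[:,0]-x0)<.002]; c.append((q[:,2].min()+q[:,2].max())/2)
    k=np.polyfit(np.arange(-.07,-.03,.004),c,1)
    print(f,'lat center at -0.05:',np.polyval(k,-.05),'slope deg',np.degrees(k[0]),'end x',Q[:,0].min(),'ee z',g['ee'][2], 'med z',np.median(P[m][:,2]))
E
```

```text
w1 lat center at -0.05: -0.00309080196164741 slope deg -0.1868795884681645 end x -0.07597954033743118 ee z 0.12986716208713134 med z 0.03496307486533837
w2 lat center at -0.05: -0.0031557223311969567 slope deg 0.6105290505252463 end x -0.07464237905877362 ee z 0.14912606637800102 med z 0.03506317251345881
w3 lat center at -0.05: -0.0031204179268158423 slope deg 0.27057159925507507 end x -0.07467801338933465 ee z 0.011771077889797706 med z 0.03507731104227754
w4 lat center at -0.05: -0.0031551338125188973 slope deg -0.049529874456890645 end x -0.07507318222418856 ee z 0.012005672270248659 med z 0.03506259661089228
```

The wrist camera's bias turns out to be a pure sideways shift: about 2 mm, independent of depth. I'll cancel it by aligning the level and pocket as both are measured by this camera, then hover and check.

```bash
python3 - <<'E'
from h import *
np.set_printoptions(precision=4,suppress=True)
env.movel([.516,-.0797,.12],Rz(3.1),rate=.15)
env.movel([.516,-.0797,.078],rate=.1); env.pause(.2); st()
p,d,s=shot('wrist','w7.png')
shot('side','side7.png')
a=cv2.imread('pics/side7.png')[110:250,200:340]; cv2.imwrite('pics/c7.png',np.vstack([cv2.resize(a,(560,300),interpolation=cv2.INTER_CUBIC)[:,:],cv2.resize(p[60:300,150:350,::-1],(560,300))]))
E
```

```text
22.67 [ 0.5166 -0.0798  0.0787] w 0.0338 F [-0.24 -0.15 -4.25] M [-0.13 -0.04 -0.03]
```

View pics/w7.png

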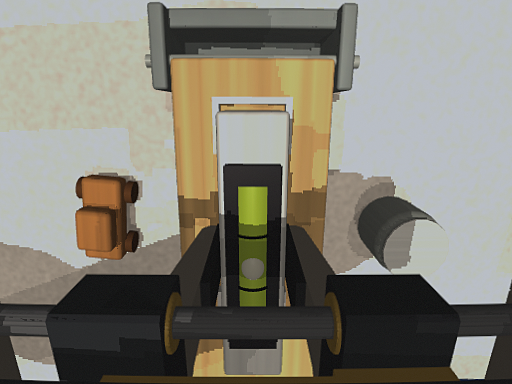

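View pics/side7.png

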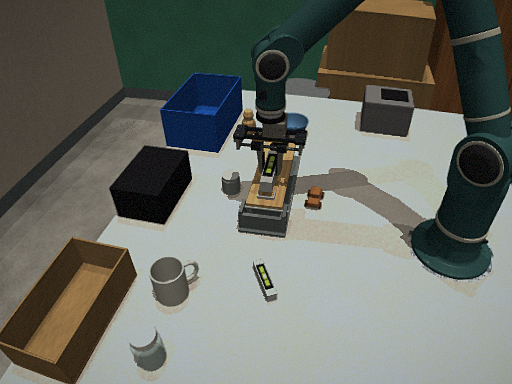

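```bash
python3 - <<'E'
from h import *
np.set_printoptions(precision=4,suppress=True)
g=np.load('pics/w7.npz'); p,P=cloud('w7','wrist'); L=(P-g['ee'])@g['R']
a=cv2.resize(p[85:130,200:305,::-1],None,fx=7,fy=7,interpolation=cv2.INTER_NEAREST); cv2.imwrite('pics/c8.png',a)
# wall edges in row 101 ; level edges row 125 
hsv=cv2.cvtColor(p,cv2.COLOR_RGB2HSV)
for v in (98,100,102,104,108): 
    us=[u for u in range(200,305) if hsv[v,u,1]<60]; 
    if us: 
        X=pts('wrist',[(us[0]-.5,v),(us[-1]+.5,v)],z=.0845,ee=g['ee'],R=g['R']); print(v,us[0],us[-1],((X-g['ee'])@g['R']).round(4).tolist())
b=(L[...,1]<-.045)&(L[...,1]>-.062)&(abs(L[...,2])<.025)&(L[...,0]<-.03)&(L[...,0]>-.09); Q=L[b]; print(Q.min(0),Q.max(0))
for v in range(94,118,2): print(v,hsv[v,252],L[v,252].round(4),P[v,252,2].round(4))
E
```

```text
98 212 292 [[-0.0817, -0.0059, -0.0261], [-0.0817, -0.0058, 0.0216]]
100 212 292 [[-0.0806, -0.0059, -0.0261], [-0.0806, -0.0058, 0.0216]]
102 212 292 [[-0.0795, -0.0059, -0.0261], [-0.0795, -0.0058, 0.0216]]
104 212 292 [[-0.0783, -0.0059, -0.0262], [-0.0783, -0.0058, 0.0217]]
108 212 292 [[-0.076, -0.0059, -0.0262], [-0.076, -0.0058, 0.0218]]
[-0.075  -0.0583 -0.019 ] [-0.03   -0.0466  0.0151]
94 [ 19 133 186] [-0.0843  0.0033 -0.0023] 0.0754
96 [ 18  98 187] [-0.0831  0.003  -0.0023] 0.0756
98 [101  14 196] [-0.0817 -0.0047 -0.0022] 0.0834
100 [101  11 192] [-0.0806 -0.0049 -0.0022] 0.0836
102 [ 99  13 200] [-0.0794 -0.0054 -0.0022] 0.0841
104 [ 16 116 130] [-0.0783  0.0033 -0.0023] 0.0753
106 [ 18 134 183] [-0.0771  0.0031 -0.0023] 0.0756
108 [ 18 131 192] [-0.0759  0.0035 -0.0023] 0.0751
110 [ 18  83 102] [-0.0747  0.0036 -0.0023] 0.075
112 [ 24  25 142] [-0.0746 -0.0516 -0.0022] 0.1303
114 [ 21  24 184] [-0.0738 -0.0525 -0.0022] 0.1311
116 [ 56   9 191] [-0.073  -0.0542 -0.0022] 0.1328
```

View pics/c8.png

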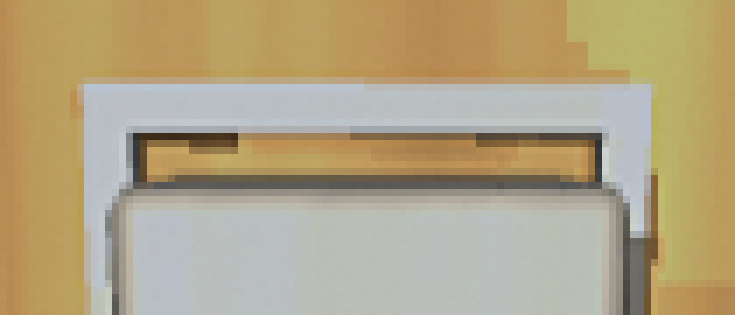

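The alignment is good: the wall is centred at -2.2 mm against the level's -2.0 mm, with an end gap of about 3.4 mm. Lowering now.

```bash
python3 - <<'E'
from h import *
np.set_printoptions(precision=4,suppress=True)
env.movel([.5163,-.0799,.066],rate=.08); st('66')
z=.066
while z>.0555:
    z-=.002; env.movel([.5163,-.0799,z],rate=.05); env.pause(.1); s=st(f'{z:.4f}')
    if s['wrist_force'][2]>-1.5 : break
E
```

```text
66 23.07 [ 0.5156 -0.0798  0.0652] w 0.0338 F [ 0.33  0.23 -3.2 ] M [-0.02 -0.1  -0.06]
0.0640 23.42 [ 0.5164 -0.0799  0.0641] w 0.0339 F [ 0.4  -0.51 -3.52] M [-0.04 -0.08 -0.03]
0.0620 23.77 [ 0.5165 -0.0799  0.0621] w 0.0337 F [ 1.06 -0.04 -2.22] M [-0.06 -0.2   0.03]
0.0600 24.12 [ 0.5167 -0.0796  0.0605] w 0.0339 F [-0.04  0.99  5.73] M [-0.09  0.14  0.01]
```

```bash
python3 - <<'E'
from h import *
effector.release(); st('open')
env.movel([.5163,-.0799,.12],rate=.2); st('up')
p,d,s=shot('wrist','w8.png')
E
```

```text
open 25.07 [ 0.5163 -0.0799  0.06  ] w 0.0923 F [ 0.55  0.44 -0.27] M [-0.02 -0.13 -0.01]
up 25.52 [ 0.5165 -0.0802  0.1204] w 0.092 F [ 0.11 -0.04 -0.11] M [-0.05 -0.08 -0.01]
```

View pics/w8.png

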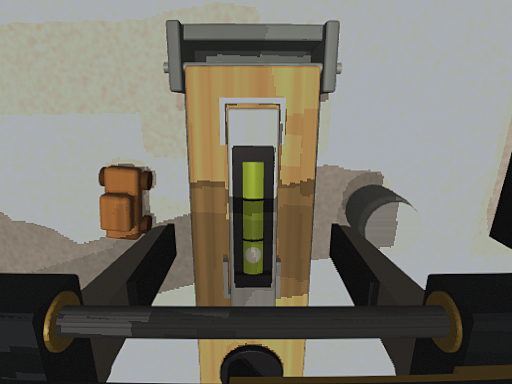

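The level sits in the pocket with the bubble at the knob end, (253,255), as expected while the board is sprung up. Next I'll look at the knob.

```bash
python3 - <<'E'
from h import *
np.set_printoptions(precision=4,suppress=True)
R=Rz(45); k=np.array([.525,-.245,.14])
env.movel(k+.05*R[:,0],R,rate=.2); env.pause(.2); st()
p,d,s=shot('wrist','w9.png'); p,P=cloud('w9','wrist')
m=(P[...,2]>.112)&(P[...,2]<.135)&(np.hypot(P[...,0]-.525,P[...,1]+.245)<.045)
Q=P[m]; print(m.sum(),np.median(Q[:,2]),cv2.minAreaRect((Q[:,:2]*1000).astype(np.float32)))
E
```

```text
26.96 [ 0.5604 -0.2794  0.1401] w 0.0917 F [ 0.63 -0.48 -0.73] M [-0.04 -0.11  0.  ]
1455 0.12067212613207753 ((521.9317626953125, -243.16165161132812), (13.608901023864746, 50.58375549316406), 45.11709976196289)
```

View pics/w9.png

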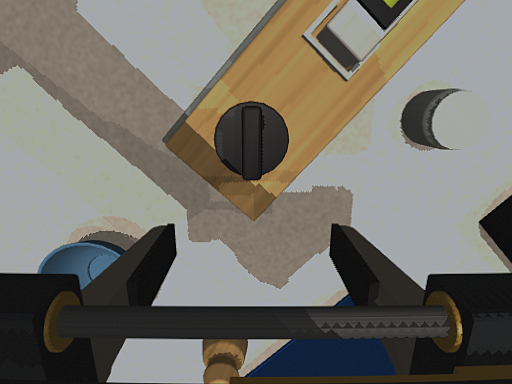

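```bash
python3 - <<'E'
from h import *
R=Rz(45.1)
env.movel([.5234,-.2418,.135],R,rate=.2)
env.movel([.5234,-.2418,.067],rate=.12); s=st('down')
if abs(s['wrist_force'][2])<5:
    print(effector.grasp(45)); st('g')
    z=.067
    while z>.050:
        z-=.002; env.movel([.5234,-.2418,z],rate=.04); env.pause(.05); s=st(f'{z:.4f}')
        if s['wrist_force'][2]>14: break
print(s['joint_positions'].round(3))
E
```

```text
down 28.14 [ 0.524  -0.2418  0.0673] w 0.0917 F [-0.26  0.21 -0.21] M [-0.   -0.16 -0.01]
False
g 29.3 [ 0.5224 -0.2428  0.0669] w 0.0135 F [-2.76 -2.28  1.92] M [-0.8   0.78  0.04]
0.0650 29.6 [ 0.5224 -0.243   0.065 ] w 0.0138 F [-4.27 -3.65  3.99] M [-0.85  1.05  0.08]
0.0630 29.9 [ 0.5225 -0.2432  0.0631] w 0.0138 F [-4.06 -4.72  5.5 ] M [-0.7   1.15  0.05]
0.0610 30.2 [ 0.5225 -0.2434  0.0613] w 0.0138 F [-4.7  -4.12  6.11] M [-0.63  1.28  0.1 ]
0.0590 30.5 [ 0.5226 -0.2436  0.0602] w 0.0136 F [-6.93 -5.   12.99] M [-0.55  1.75  0.05]
0.0570 30.8 [ 0.5228 -0.2437  0.0598] w 0.0138 F [-11.21  -3.45  24.99] M [-0.4   2.69  0.05]
[ 0.96   0.662 -0.785  1.842  0.599  0.891  0.672]
```

The foot is home: a stiff stop at ee z of about 0.060. I'll ease the side load, hold about 15 N, and look at the bubble from the top camera.

```bash
python3 - <<'E'
from h import *
env.movel([.5223,-.2434,.0582],rate=.04); env.pause(.8); st()
p,d,s=shot('top','t9.png'); shot('side','s9.png'); shot('wrist','w10.png')
a=cv2.resize(p[175:235,230:330,::-1],None,fx=7,fy=7,interpolation=cv2.INTER_CUBIC); cv2.imwrite('pics/c9.png',cv2.convertScaleAbs(a,alpha=1.4))
b=cv2.imread('pics/s9.png')[120:240,220:320]; cv2.imwrite('pics/c10.png',cv2.convertScaleAbs(cv2.resize(b,None,fx=5,fy=5,interpolation=cv2.INTER_CUBIC),alpha=1.4))
E
```

```text
31.85 [ 0.5227 -0.2437  0.06  ] w 0.0135 F [-5.56 -2.46 15.87] M [0.02 1.53 0.04]
```

View pics/c9.png

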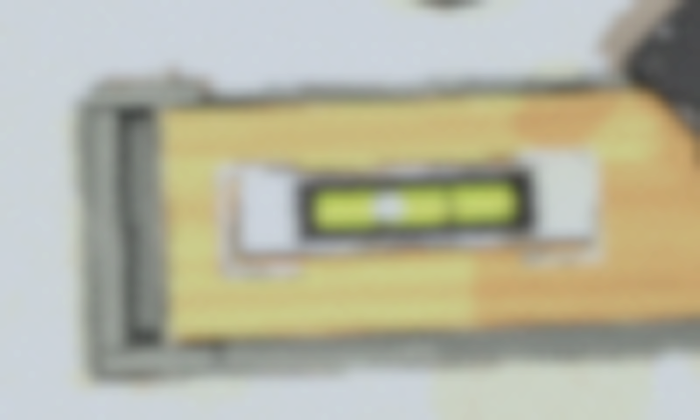

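View pics/c10.png

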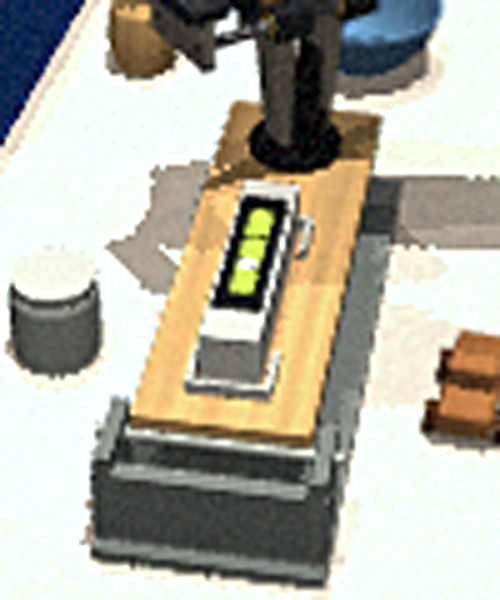

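View pics/w10.png

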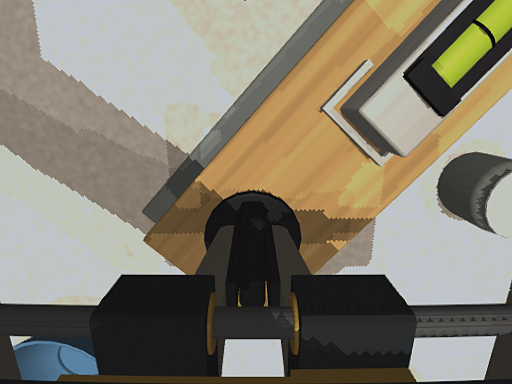

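Top view: the vial spans 315–520 and the bubble is at 389 against a middle of 417. That is about 11.5 mm toward the hinge, so I need roughly 0.8 rad clockwise. Turning in steps, raising the target as the foot extends.

```bash
python3 - <<'E'
from h import *
z=.0582;a=45.1
for i in range(4):
    a-=11.5; z+=.00038
    env.movel([.5225,-.2436,z],Rz(a),rate=.02); env.pause(.05); s=st(f'{a:.1f}')
    if not 8<s['wrist_force'][2]<30 or abs(s['moment'][2])>1: print('stop');break
env.pause(1.0); s=st('settled'); print(np.degrees(np.arctan2(s['tcp_rot'][1,2],s['tcp_rot'][0,2])),z,a)
p,d,s=shot('top','t10.png'); shot('side','s10.png')
c=cv2.resize(p[175:235,230:330,::-1],None,fx=7,fy=7,interpolation=cv2.INTER_CUBIC); cv2.imwrite('pics/c11.png',cv2.convertScaleAbs(c,alpha=1.4))
b=cv2.imread('pics/s10.png')[120:240,220:320]; cv2.imwrite('pics/c12.png',cv2.convertScaleAbs(cv2.resize(b,None,fx=5,fy=5,interpolation=cv2.INTER_CUBIC),alpha=1.2))
E
```

```text
33.6 32.4 [ 0.523  -0.2434  0.0604] w 0.0137 F [-6.21 -0.96 15.98] M [ 0.16  1.42 -0.03]
22.1 32.8 [ 0.5235 -0.2431  0.0608] w 0.0138 F [-5.13  0.97 14.83] M [ 0.23  1.21 -0.06]
10.6 33.2 [ 0.524  -0.2429  0.0612] w 0.0138 F [-3.58  1.32 13.02] M [0.25 1.   0.02]
-0.9 33.6 [ 0.5244 -0.2428  0.0617] w 0.0136 F [-2.3   0.18 12.71] M [ 0.25  0.74 -0.09]
settled 34.6 [ 0.5244 -0.2429  0.0617] w 0.0134 F [-3.83  1.1  13.76] M [ 0.26  0.78 -0.09]
-0.8883870476123471 0.059719999999999995 -0.8999999999999986
```

View pics/c11.png

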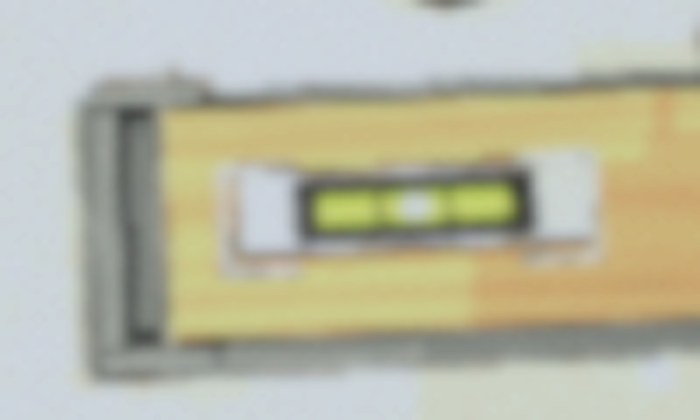

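View pics/c12.png

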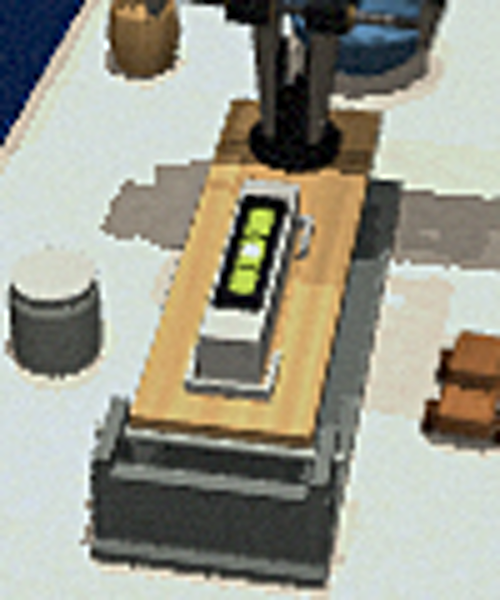

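The bubble (415) sits between the two lines (385 and 450, middle 417). I'll add a little push, take a last check and hand in.

```bash
python3 - <<'E'
from h import *
env.movel([.5228,-.2435,.0593],rate=.02); env.pause(1.2); s=st('final')
p,d,_=shot('top','t11.png')
c=p[175:235,230:330].astype(float); g=cv2.cvtColor(p,cv2.COLOR_RGB2HSV)[...,1].astype(float)
for v in (202,203,204,205,206): print(v,p[v,272:308,2].tolist())
cv2.imwrite('pics/c13.png',cv2.resize(p[190:215,265:315,::-1],None,fx=14,fy=14,interpolation=cv2.INTER_NEAREST))
print([ (np.round(q['at'],3),round(q['score'],2)) for n in ('toy_car','tin','bowl','mug') for q in tip_of('top',n)[:1]])
E
```

```text
final 36.15 [ 0.5244 -0.2429  0.0616] w 0.0137 F [-5.78  0.81 15.32] M [ 0.28  1.12 -0.04]
202 [92, 62, 52, 52, 53, 55, 55, 54, 54, 54, 55, 53, 53, 57, 68, 86, 102, 105, 96, 79, 66, 56, 55, 61, 63, 63, 64, 64, 64, 62, 54, 44, 45, 74, 113, 138]
203 [94, 62, 51, 55, 61, 63, 63, 65, 64, 65, 65, 60, 61, 69, 86, 113, 133, 136, 125, 103, 81, 67, 67, 71, 73, 75, 75, 75, 76, 71, 63, 49, 45, 69, 108, 135]
204 [98, 66, 56, 64, 72, 76, 76, 77, 76, 77, 74, 71, 70, 79, 98, 124, 143, 146, 135, 113, 90, 75, 72, 77, 77, 80, 79, 79, 78, 74, 64, 52, 45, 67, 105, 133]
205 [101, 68, 59, 67, 77, 80, 80, 80, 80, 78, 76, 71, 70, 75, 91, 115, 132, 134, 124, 103, 81, 68, 65, 68, 70, 70, 70, 69, 69, 64, 56, 46, 45, 65, 101, 131]
206 [101, 68, 58, 62, 70, 71, 70, 69, 70, 68, 66, 62, 60, 61, 72, 88, 101, 103, 95, 80, 66, 59, 56, 57, 60, 60, 59, 59, 59, 55, 50, 44, 47, 65, 100, 130]
[(array([ 0.64 , -0.103,  0.002]), 0.66), (array([ 0.522, -0.493,  0.002]), 0.95), (array([ 0.672,  0.299, -0.001]), 0.85)]
```

View pics/c13.png

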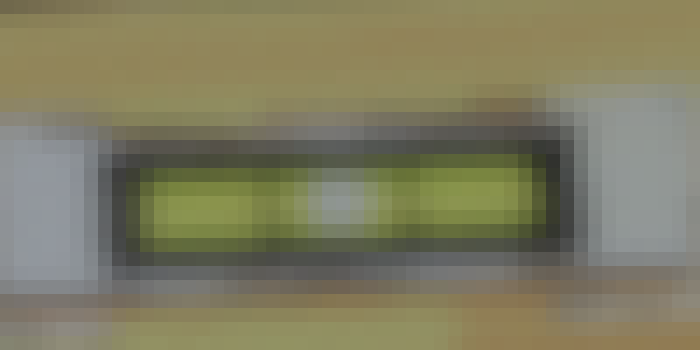

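```bash
python3 - <<'E'
from h import *
print(workorder.finish_job())
E
```

```text
the job is handed in; nothing more can be done
None
```

I handed the job in at about 36 s. The larger spirit level is in the pocket, vial up and released. The gripper still holds the knob with the foot pressed home and the bubble between the lines.

**Last checks**
- **Bubble:** in the last top picture it is at column 288.8 and the midpoint of the two lines is at about 288.7, so it is off by well under 1 mm. I turned the knob 46° clockwise to get there.
- **Push and grip:** the downward push read 15 N against the hard stop, which I felt as a sharp rise in stiffness at a reported tool height of about 0.060 m. The gripper is set to 45 N and closed to 13.7 mm on the 14 mm bar.
- **Level:** I aligned it to the pocket walls to within a millimetre before lowering, and it sat between the walls in the pictures after release.
- **Other goods:** the side pictures taken at the knob show the toy car, tin, bowl and figure where they were. The last network check reported only three of the four goods I asked it for, so it does not cover all of them; I never checked the jar separately.

**What disagreed along the way**
- **Fingertips:** the wrist depth images show the real tips about 26 mm short of the reported TCP. My first two grasps therefore closed just above the level, without moving it. I commanded the arm 26 mm deeper from then on.
- **Wrist camera:** it showed a constant sideways shift of about 2 mm on the held level. Correcting the knob position for that same shift put the grasp 1–2 mm off, which left a sideways load of about 6 N on the knob.

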